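# Set the tilting rest to the slope of the angle gauge

## Robot

A 6-joint arm with a two-finger parallel gripper is mounted at the origin on the work surface; the furniture and walls round the work are solid. World frame = base frame: x ahead of the robot, y to its left, z up, the work surface at z = 0. Lengths are in m, angles in rad, forces in N, time in s.
With the tool pointing down it reaches from about 0.225 to 0.875 m from the base axis. Payload 3.4 kg.
Tool frame: the origin (TCP) lies at the very end of the fingers, on their centre line; the grasp point (between the pads) lies 19 mm behind it; z points along the fingers, y is the direction in which the jaws open and shut (so a half turn about z gives the same grasp; the last joint's range is limited). The gripper opens to 85 mm and grips with 20 to 120 N. Pads are 22 mm wide; open, the fingers measure 114 mm over their backs; the gripper's body (76 mm by 85 mm) begins 54 mm behind the grasp point. The pads swing forward as they close: fully open they stand 13 mm farther back than shut.
Start: joints at [-1.333, 0.276, 1.505, -0, 1.361, -0.121], TCP at [0.202, -0.538, 0.231] pointing down, gripper open.
Joint ranges: [-2.89, 2.89], [-0.75, 2.08], [0.22, 2.7], [-1.18, 4.32], [0.11, 2.71], [-2.7, 2.7]. Speed limits (rad/s): [2.57, 2.57, 3.14, 3.14, 3.14, 3.14].

## Interface

Orientations are given as a unit quaternion [w, x, y, z].
In Python, from rig import get_state, get_image, camera_model, sign_off gives the robot as it stands. The module is installed in compiled form; this text tells all that it offers.
- The arm moves only by the tool drive_tool, never from a script. Its argument "motion" is text: rows parted by semicolons, each of 7 numbers parted by spaces: the turn, a rotation vector about the tool's x, y, z in degrees, then the shift along the tool's x, y, z in m, then the opening in per cent of the stroke, from 0 (shut) to 100 (fully open). In form: wx wy wz tx ty tz hand; .... A call has 1 to 12 rows; each row shifts and turns the pose as measured when the row begins, along the tool's axes as they then stand; what a row does not reach is not made up. A row lasts 1/8 s, in which the tool goes at most 62.5 mm and 10.7 degrees, less where a joint would pass 70% of its speed; a pose out of reach is approached as far as the arm can. A call is refused whole if a number of a shift passes 0.0625 or a number of a turn 10.7, either way. A call with a gripper value outside its range is refused whole. The fingers move at their own pace and stop on an object; "newtons" is the grip in N (left out, the last holds). Time passes only in rows, so rows that do not move let the fingers close. It gives the time, the measured TCP pose, the force and the opening at its end, in the units of the state.
- get_state(): the state, without advancing time (a new reading comes with each control period).
- get_image(name): name is "side" or "top" or "wrist"; returns (picture, depth): 384x512x3 uint8, red, green, blue; 384x512 float32, m along the optical axis (not along the pixel's ray), 0 where there is no reading.
- camera_model(name): a dict with "camera_matrix" (3x3 intrinsics, pixels), "cam_to_world" (4x4, takes a point from camera to world coordinates); the wrist camera has in their place "T_tool_cam" (4x4, takes a point from camera to tool coordinates, whose origin is the TCP and whose axes are the flange's). Camera axes: x right, y up, looking along -z (the intrinsics and any distortion apply to the point x, -y, -z); pixel columns grow to the right and rows downward; lengths in m; the calibration is good to about 2 mm. A picture is of the moment at which its call begins: read the wrist's pose just before it. camera_model takes no time and is no camera call.
- sign_off(): hands the job in, once; it reports no verdict.
The state is a dict: "clock": time; "qpos": joint angles; "qd": joint speeds; "effort": joint torques, N m; "position": TCP position; "ee_rot": TCP orientation; "contact_force": force on the tool from outside, world axes, zero at the start; "moment": the same for the moment, N m; "width": finger opening in m.
Only numpy, scipy, OpenCV 4.12 (cv2) and the standard library are available. Lean on these libraries where they do the work, as an engineer would, in place of code of your own. Each camera call takes 0.05 s, during which the arm holds its last target.

## Task

The narrow arm of the angle gauge has been set to the slope wanted for a filing job. By its crossbar, raise the wide tilting plate next to it until the plate slopes just as the gauge arm does, then let go and see that its stiff hinge holds it there. Do not upset the gauge's setting or the things lying around.

Things in the scene. Friction and masses are not known exactly. Their poses are not given: they have to be found in the camera images.
- bed: Flat dark steel fixture bed fixed to the bench, 100 (x) x 420 (y) x 12 mm. Origin: centre of its underside, on the bench top; x roughly away from the robot, z up. The plate's hinge line runs along the bed's y axis, 60 mm above the bench, straight over the origin, between two grey cheeks (y = +-72 mm, 44 mm deep, 82 mm high above the bench).
- gauge: Small grey foot of the angle gauge, 70 x 50 mm, 72 mm high, fixed on the bed 140 mm to one side of the plate's middle (left or right, it varies). Origin: centre of its underside; axes as the bed's. It carries the gauge arm.
- plate_tilt (a joint): Tilt of the wide aluminium plate (112 mm long, 124 wide, 8 thick), rad. 0 = level, pointing along the bed's -x (to the robot); grows as the free end rises, to 1.45. Begins at 0.1 to 0.3. The hinge is stiff, stays where left and does not spring back: about 8 N lifts the crossbar, about 4 N presses it down.
- plate_bar (a point): Middle of the plate's round steel crossbar, the handle: 12 mm thick, parallel to the hinge line, 165 mm from it, in the plane of the plate. Two 10 mm rods 108 mm apart carry it, with 45 mm of open space between bar and plate and only the bench below. x axis: from bar to hinge; y: along the bar. The bar may turn between gripper pads as the plate swings.
- gauge_arm (a joint): Slope of the angle gauge's arm, rad, measured just like plate_tilt (0 = level, towards the robot; grows as the tip rises); 0.6 to 1.0. It holds by friction and must keep its setting. The plate has the right slope when plate_tilt equals this.
- gauge_tip (a point): Free end of the gauge's arm, a narrow flat steel bar 18 mm wide, 8 mm thick. The tip is 165 mm from the arm's hinge line, which is the same line as the plate's; so with equal slopes tip and crossbar stand equally high. x axis: from tip to hinge.
- angle_offcut: Loose bystander: rusty angle-iron offcut, 75x40x40 mm, on the bed, on the other side of the plate from the gauge. Origin under its centre.
- flat_offcut: Loose bystander: flat dark steel offcut, 40x122x10 mm, on the bench in front of the tilting plate, to the right. Origin under its centre.
- ratchet: Loose bystander: bright steel socket ratchet, 200 mm long, 31 mm wide, 30 mm high, on the bench to the right. Origin under its centre.
- screwdriver: Loose bystander: dark-handled flat screwdriver, 200 mm long, 27 mm thick, on the bench to the right. Origin under its centre.

How it is judged:
By the outcome, as a careful person would: the job done as asked, in the order asked, and still so for the second after the job is handed in, with the robot touching nothing.
It also fails if it takes over 42 s, if anything falls off the work surface, if the arm or the gripper's body presses on something with over 40 N, if the wrist force passes 120 N, or if a joint passes its speed limit or range.

## Working session

There is one attempt and no reset: what is moved stays moved. The work goes in short steps, Python scripts to look and compute and a tool call to move; the robot and the scene stay as the last step left them, time stands still between calls to the robot, and variables do not carry over. Pictures are saved under pics/ and viewed, and the job is handed in when it is done.

Besides the shell and the picture viewer there is one more tool, called after "Request:" as a command line: name --argument value ..., lists and objects as JSON in quotes. drive_tool: Moves the arm, as the interface text tells. Its arguments: {"type":"object","properties":{"motion":{"type":"string"},"newtons":{"type":"number"}},"required":["motion"]}

```bash
mkdir -p pics
cat > h.py <<'E'
import numpy as np, cv2
from rig import *
def snap(n,f):
    p,d=get_image(n); cv2.imwrite('pics/%s.png'%f,p[:,:,::-1]); np.save('pics/%s.npy'%f,d); return p,d
def world(cm,d,u,v,T=None):
    K=np.array(cm['camera_matrix']); z=d[int(round(v)),int(round(u))]
    x=(u-K[0,2])/K[0,0]*z; y=(v-K[1,2])/K[1,1]*z
    T=np.array(cm['cam_to_world']) if T is None else T
    return (T@[x,-y,-z,1])[:3]
E
python3 - <<'E'
from h import *
print(get_state())
for n in('side','top'):
    snap(n,n+'0'); print(camera_model(n))
print(camera_model('wrist'))
E
```

```text
{'clock': 0.0, 'qpos': array([-1.33298513e+00,  2.76597283e-01,  1.50612861e+00, -4.42184165e-05,
        1.36067116e+00, -1.21017336e-01]), 'qd': array([ 0.00073344,  0.00145747, -0.00151608,  0.00071828,  0.00078348,
        0.00035659]), 'effort': array([ 3.93081464e-04, -4.16770899e+01, -2.45806646e+01, -3.48990341e-05,
        1.13525291e-02,  4.17999416e-06]), 'position': array([ 0.20177503, -0.53788176,  0.23044019]), 'ee_rot': array([-8.99398985e-04,  9.83947161e-01,  1.78457755e-01, -7.42375816e-05]), 'contact_force': array([0.60661904, 0.90170164, 0.32068645]), 'moment': array([-0.00441522,  0.01801509, -0.00933388]), 'width': 0.08566857079698036}
{'camera_matrix': array([[382.22756783,   0.        , 262.03611376],
       [  0.        , 382.22756783, 190.96140733],
       [  0.        ,   0.        ,   1.        ]]), 'cam_to_world': array([[ 0.99889216, -0.0065126 ,  0.04660519,  0.62317525],
       [ 0.04239276,  0.5544663 , -0.83112573, -1.04591459],
       [-0.02042822,  0.83218069,  0.55412813,  0.69691172],
       [ 0.        ,  0.        ,  0.        ,  1.        ]])}
[... 264 characters left out ...]
996189, -0.00686147,  0.00539718, -0.09650302],
       [ 0.00496678,  0.06126669,  0.99810907,  1.05661361],
       [ 0.        ,  0.        ,  0.        ,  1.        ]])}
{'camera_matrix': array([[272.84580576,   0.        , 256.75972747],
       [  0.        , 272.84580576, 192.93094036],
       [  0.        ,   0.        ,   1.        ]]), 'T_tool_cam': array([[ 1.48781535e-04,  9.49394420e-01,  3.14086315e-01,
         7.97695913e-02],
       [ 9.99999912e-01, -1.77504099e-05, -4.20041800e-04,
        -4.96811240e-04],
       [-3.93210180e-04,  3.14086350e-01, -9.49394339e-01,
        -1.43937639e-01],
       [ 0.00000000e+00,  0.00000000e+00,  0.00000000e+00,
         1.00000000e+00]])}
```

View pics/side0.png

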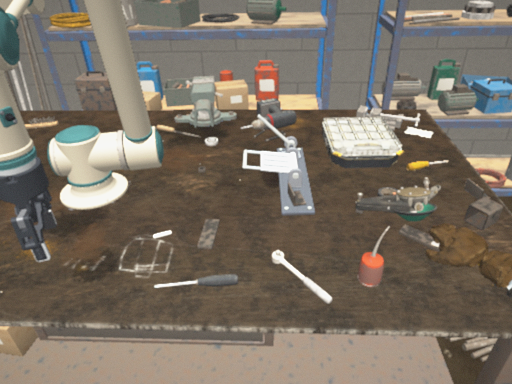

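View pics/top0.png

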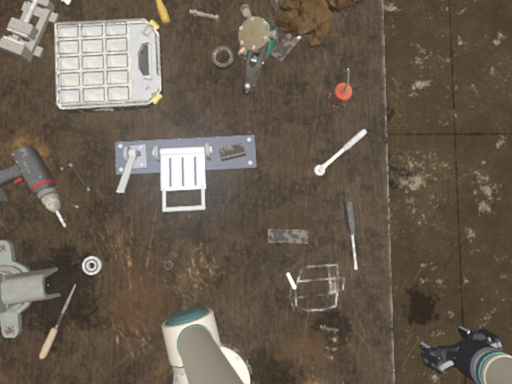

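The side view shows the plate's bar at the left of the white plate (about 245,160), with the gauge arm behind it (260,116 to 290,145). The top view shows the bar at (184,208), the gauge arm from (133,150) to its tip at (121,191), and the bed slightly yawed. I'll enlarge both.

Run:
```python
from h import *
a=cv2.imread('pics/top0.png')[125:220,105:265]; cv2.imwrite('pics/topc.png',cv2.resize(a,None,fx=5,fy=5,interpolation=cv2.INTER_CUBIC))
a=cv2.imread('pics/side0.png')[100:220,230:330]; cv2.imwrite('pics/sidec.png',cv2.resize(a,None,fx=5,fy=5,interpolation=cv2.INTER_CUBIC))
```

```text
(no output)
```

View pics/topc.png

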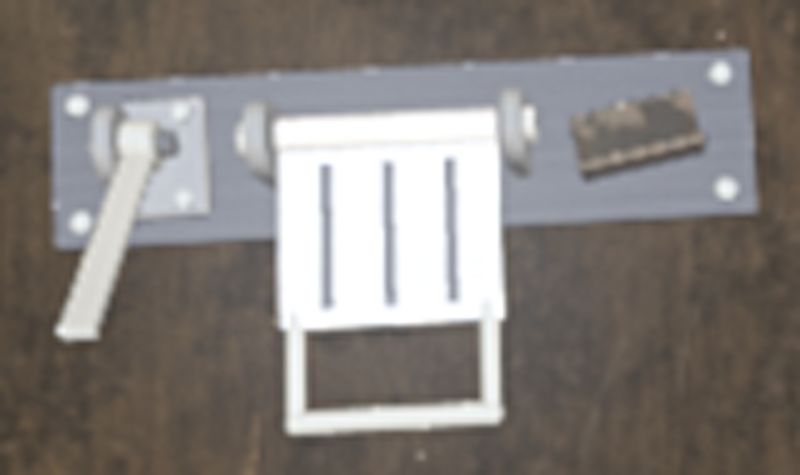

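View pics/sidec.png

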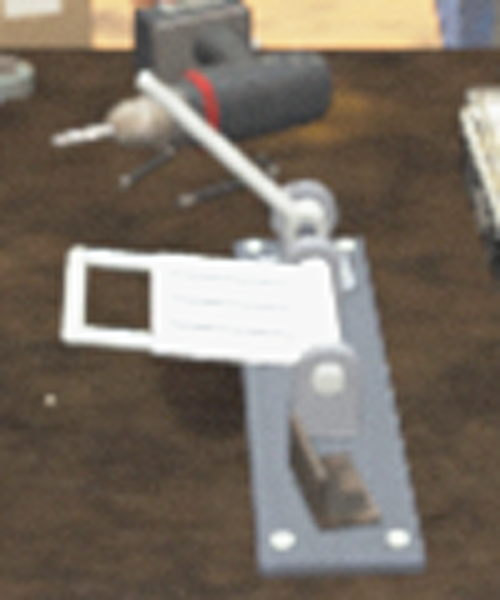

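Run:
```python
from h import *
np.set_printoptions(precision=4,suppress=True)
cm=camera_model('top'); d=np.load('pics/top0.npy')
f=lambda x,y:world(cm,d,105+(x+.5)/5-.5,125+(y+.5)/5-.5)
for n,q in dict(bedTL=(60,92),bedTR=(742,57),bedBR=(750,206),bedBL=(62,240),bar=(394,418),barL=(310,424),barR=(485,412),plL=(290,310),plR=(490,300),plm=(400,220),hl=(290,135),hr=(480,125)).items(): print(n,f(*q))
print('arm')
for t in np.linspace(0,1,14): print(f(140+(80-140)*t,155+(328-155)*t))
cm=camera_model('side'); d=np.load('pics/side0.npy')
f=lambda x,y:world(cm,d,230+(x+.5)/5-.5,100+(y+.5)/5-.5)
print('side arm')
for t in np.linspace(0,1,12): print(f(150+(285-150)*t,85+(205-85)*t))
print('bar side')
for y in (260,280,300,320,333): print(f(75+(y-260)*-.06,y))
```

```text
bedTL [0.7022 0.2876 0.0119]
bedTR [ 0.7211 -0.121   0.0112]
bedBR [ 0.6302 -0.125   0.0161]
bedBL [0.6126 0.2839 0.015 ]
bar [0.5034 0.0736 0.0885]
barL [0.5005 0.1196 0.0885]
barR [0.5064 0.0237 0.0882]
plL [0.5644 0.1339 0.0764]
plR [0.5695 0.0227 0.074 ]
plm [0.6158 0.0742 0.0681]
hl [0.6638 0.1356 0.0725]
hr [0.6689 0.0286 0.072 ]
arm
[0.6522 0.2185 0.0765]
[0.6436 0.2189 0.083 ]
[0.6351 0.2192 0.0896]
[0.6262 0.2187 0.0988]
[0.6173 0.2175 0.1095]
[0.6088 0.217  0.1182]
[0.6006 0.2167 0.1261]
[0.5929 0.2173 0.1313]
[0.5845 0.2159 0.1423]
[0.5767 0.2154 0.1503]
[0.5694 0.2163 0.1545]
[0.5617 0.2153 0.1636]
[0.5541 0.2145 0.1724]
[0.5473 0.2162 0.174 ]
side arm
[0.5507 0.2088 0.1728]
[0.5592 0.2075 0.1652]
[0.5674 0.2132 0.1545]
[0.5761 0.2102 0.1476]
[0.5846 0.2124 0.1383]
[0.5933 0.2095 0.1312]
[0.6019 0.2164 0.1196]
[0.6108 0.2105 0.1138]
[0.6196 0.2147 0.1033]
[0.6284 0.2081 0.0978]
[0.6374 0.2095 0.0885]
[0.6464 0.2124 0.0784]
bar side
[0.5022 0.109  0.0877]
[0.5036 0.081  0.0874]
[0.5053 0.0517 0.0884]
[0.5063 0.0286 0.0864]
[0.5065 0.0179 0.0829]
```

```bash
cat >> h.py <<'E'
from scipy.spatial.transform import Rotation as R
def pose():
    s=get_state(); q=s['ee_rot']; return np.array(s['position']),R.from_quat([q[1],q[2],q[3],q[0]]),s
def Rt(th_deg,pitch=0):  # tool x at angle th in plane, z down
    t=np.radians(th_deg); x=np.array([np.cos(t),np.sin(t),0]); z=np.array([0,0,-1.]); return R.from_matrix(np.stack([x,np.cross(z,x),z],1))
def plan(p1,R1,n):
    p,r,s=pose(); w=(r.inv()*R1).as_rotvec(); 
    for i in range(n):
        ri=r*R.from_rotvec(w*i/n); t=ri.inv().apply((p1-p)/n)
        print(np.round(np.degrees(w/n),2),np.round(t,4))
E
python3 - <<'E'
from h import *
np.set_printoptions(precision=4,suppress=True)
plan(np.array([.5035,.0735,.19]),Rt(92.65),12)
# gauge arm fit
def pts(cam,q0,q1,hw=1.2,n=120):
    cm=camera_model(cam); d=np.load('pics/%s0.npy'%cam)
    q0=np.array(q0);q1=np.array(q1); u=(q1-q0)/np.linalg.norm(q1-q0); v=np.array([-u[1],u[0]]); S=set()
    for t in np.linspace(0,1,n):
        for w in np.linspace(-hw,hw,5):
            S.add(tuple(np.round(q0+t*(q1-q0)+w*v).astype(int)))
    return np.array([world(cm,d,*s) for s in S])
ex=np.array([.9989,.0462,0])
for cam,a,b in (('top',(132.5,158),(121.5,189)),('side',(261,117.5),(286,140))):
    P=pts(cam,a,b); x=P@ex; z=P[:,2]
    k=np.ones(len(x),bool)
    for _ in range(4):
        c=np.polyfit(x[k],z[k],1); r=z-np.polyval(c,x); k=abs(r)<2.5*r[k].std()+1e-4
    print(cam,len(x),k.sum(),np.arctan(-c[0]),r[k].std(), 'height of line over hinge perp', (np.polyval(c,np.array([.6665,.0814,0])@ex)-.06)*np.cos(np.arctan(c[0])))
E
```

```text
[-0.01 -0.01 -6.01] [ 0.0414 -0.0389  0.0034]
[-0.01 -0.01 -6.01] [ 0.0453 -0.0343  0.0034]
[-0.01 -0.01 -6.01] [ 0.0486 -0.0294  0.0034]
[-0.01 -0.01 -6.01] [ 0.0514 -0.0241  0.0034]
[-0.01 -0.01 -6.01] [ 0.0537 -0.0186  0.0034]
[-0.01 -0.01 -6.01] [ 0.0553 -0.0129  0.0034]
[-0.01 -0.01 -6.01] [ 0.0564 -0.0071  0.0034]
[-0.01 -0.01 -6.01] [ 0.0568 -0.0011  0.0034]
[-0.01 -0.01 -6.01] [0.0566 0.0048 0.0034]
[-0.01 -0.01 -6.01] [0.0558 0.0107 0.0034]
[-0.01 -0.01 -6.01] [0.0544 0.0165 0.0034]
[-0.01 -0.01 -6.01] [0.0523 0.0221 0.0034]
top 124 123 0.7800145930395067 0.0011936515442933138 height of line over hinge perp 0.00420184646153428
side 128 109 0.7778106675315932 0.0036746452644074415 height of line over hinge perp 0.003869638562635644
```

Request:
drive_tool --motion "0 0 -6 0.0414 -0.0389 0.003 45; 0 0 -6 0.0453 -0.0343 0.003 45; 0 0 -6 0.0486 -0.0294 0.003 45; 0 0 -6 0.0514 -0.0241 0.003 45; 0 0 -6 0.0537 -0.0186 0.003 45; 0 0 -6 0.0553 -0.0129 0.003 45; 0 0 -6 0.0564 -0.0071 0.003 45; 0 0 -6 0.0568 -0.0011 0.003 45; 0 0 -6 0.0566 0.0048 0.003 45; 0 0 -6 0.0558 0.0107 0.003 45; 0 0 -6 0.0544 0.0165 0.003 45; 0 0 -6 0.0523 0.0221 0.003 45"

```text
clock: 1.6
position: [0.5003, 0.0936, 0.1914]
ee_rot: [-0.0, 0.679, 0.734, 0.001]
contact_force: [1.0, -0.7, -0.3]
width: 0.0385
```

Run:
```python
from h import *
np.set_printoptions(precision=4,suppress=True)
p,r,s=pose();print(p,s['width'],s['qpos'])
_,d=snap('wrist','w1')
plan(np.array([.5032,.0735,.19]),Rt(92.65),1)
plan(np.array([.5032,.0735,.064]),Rt(92.65),3)
```

```text
[0.5003 0.0936 0.1914] 0.038534291408636394 [ 0.0468  0.2033  1.7082  0.0021  1.2292 -0.0317]
[ 0.28 -0.55  2.09] [-0.0269 -0.0024  0.0008]
[ 0.09 -0.18  0.7 ] [-0.0094 -0.001   0.0423]
[ 0.09 -0.18  0.7 ] [-0.0092 -0.0008  0.0423]
[ 0.09 -0.18  0.7 ] [-0.0091 -0.0007  0.0423]
```

View pics/w1.png

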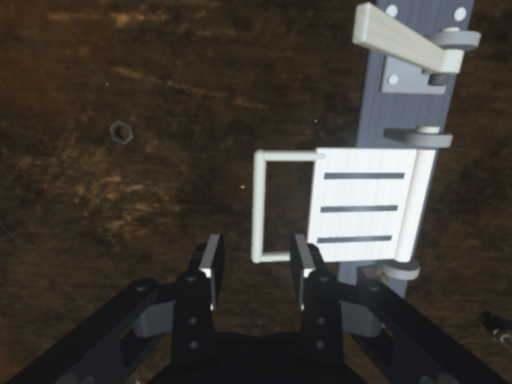

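The wrist view shows the bar vertical at u≈259, v 152–258, with the plate to its right and the gauge arm at the top right. I'll check its position, then descend.

Run:
```python
from h import *
np.set_printoptions(precision=4,suppress=True)
p,r,s=pose();print(p,s['width'],s['clock'])
cm=camera_model('wrist'); d=np.load('pics/w1.npy'); T=np.eye(4);T[:3,:3]=r.as_matrix();T[:3,3]=p; T=T@np.array(cm['T_tool_cam'])
for q in ((260,170),(259,205),(258,240),(255,205),(262,205)): print(q,world(cm,d,*q,T))
plan(np.array([.5032,.0735,.16]),Rt(92.65),2)
```

```text
[0.5034 0.1005 0.1911] 0.03824518048881959 1.65
(260, 170) [0.5041 0.1232 0.0885]
(259, 205) [0.5062 0.0882 0.0871]
(258, 240) [0.5083 0.0514 0.0889]
(255, 205) [0.5023 0.0878 0.0869]
(262, 205) [0.5091 0.0885 0.0874]
[ 0.14 -0.27  1.05] [-0.0136 -0.0013  0.0154]
[ 0.14 -0.27  1.05] [-0.0135 -0.001   0.0155]
```

Request:
drive_tool --motion "0.1 -0.3 1 -0.0136 -0.001 0.015 40; 0.1 -0.3 1 -0.0136 -0.001 0.015 40; 0 0 0 0 0 0 40"

```text
clock: 2.02
position: [0.503, 0.0747, 0.1585]
ee_rot: [-0.0, 0.689, 0.725, -0.001]
contact_force: [0.4, 0.3, 0.5]
width: 0.0343
```

Run:
```python
from h import *
np.set_printoptions(precision=4,suppress=True)
p,r,s=pose();print(p,s['width'],s['clock'],s['contact_force'])
_,d=snap('wrist','w2')
cm=camera_model('wrist'); T=np.eye(4);T[:3,:3]=r.as_matrix();T[:3,3]=p; T=T@np.array(cm['T_tool_cam'])
plan(np.array([.5037,.0735,.064]),Rt(92.65),4)
```

```text
[0.503  0.0747 0.1585] 0.034314638829768936 2.025 [0.4159 0.3168 0.5185]
[0.   0.01 0.07] [-0.0003  0.      0.0238]
[0.   0.01 0.07] [-0.0003  0.      0.0238]
[0.   0.01 0.07] [-0.0004  0.      0.0238]
[0.   0.01 0.07] [-0.0004  0.      0.0238]
```

View pics/w2.png

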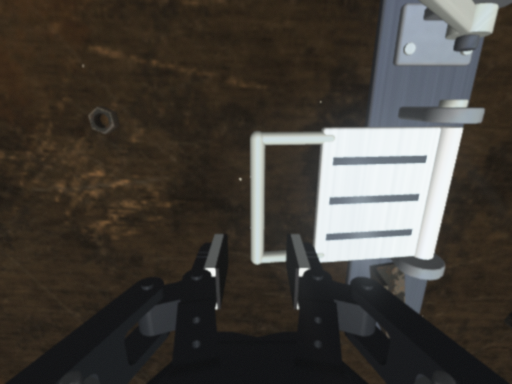

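The bar is centred between the fingers (u≈257, fingers at 213 and 300). I'll descend and grip.

Request:
drive_tool --motion "0 0 0 0 0 0.024 40; 0 0 0 0 0 0.024 40; 0 0 0 0 0 0.024 40; 0 0 0 0 0 0.02 40; 0 0 0 0 0 0.0 40"

```text
clock: 2.7
position: [0.5064, 0.0724, 0.0687]
ee_rot: [0.003, 0.691, 0.723, 0.003]
contact_force: [-0.2, 0.1, -0.3]
width: 0.0346
```

Run:
```python
from h import *
p,r,s=pose();print(p,s['width'],s['clock'],s['contact_force'])
snap('wrist','w3')
```

```text
[0.50637658 0.07235745 0.06874632] 0.03456364790580796 2.7 [-0.20620076  0.0988613  -0.31579897]
```

View pics/w3.png

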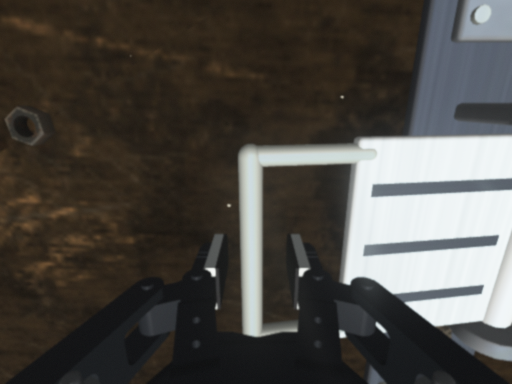

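Request:
drive_tool --motion "0 0 0 0.001 -0.003 0.004 40; 0 0 0 0 0 0 0; 0 0 0 0 0 0 0; 0 0 0 0 0 0 0; 0 0 0 0 0 0 0" --newtons 40

```text
clock: 3.38
position: [0.5033, 0.073, 0.0673]
ee_rot: [0.004, 0.691, 0.723, 0.004]
contact_force: [-1.1, -1.0, -1.7]
width: 0.0104
```

Run:
```python
from h import *
np.set_printoptions(precision=4,suppress=True)
p,r,s=pose();print(p,s['width'],s['clock'],s['contact_force'],r.as_matrix())
c,d=snap('top','t2'); c,d=snap('side','s2')
```

```text
[0.5033 0.073  0.0673] 0.0104392019824871 3.375 [-1.0969 -1.0466 -1.6524] [[-0.0442  0.999   0.0106]
 [ 0.999   0.0442  0.0002]
 [-0.0003  0.0106 -0.9999]]
```

Request:
drive_tool --motion "0 0 0 0 0.0016 -0.0098 0; 0 0 0 0 0.0022 -0.0096 0; 0 0 0 0 0.0028 -0.0095 0; 0 0 0 0 0.0034 -0.0093 0; 0 0 0 0 0 0 0"

```text
clock: 4.1
position: [0.513, 0.0734, 0.1071]
ee_rot: [0.003, 0.691, 0.723, 0.003]
contact_force: [-2.0, -1.3, -1.1]
width: 0.0103
```

Run:
```python
from h import *
np.set_printoptions(precision=4,suppress=True)
p,r,s=pose();print(p,s['width'],s['clock'],s['contact_force'],r.as_matrix())
snap('side','s3')
a=cv2.imread('pics/s3.png')[60:240,180:340]; cv2.imwrite('pics/s3c.png',cv2.resize(a,None,fx=3.3,fy=3.3,interpolation=cv2.INTER_CUBIC))
```

```text
[0.513  0.0734 0.1071] 0.0102572748814331 4.1 [-1.9651 -1.3069 -1.1353] [[-0.0442  0.999   0.0082]
 [ 0.999   0.0442  0.0002]
 [-0.0002  0.0082 -1.    ]]
```

View pics/s3c.png

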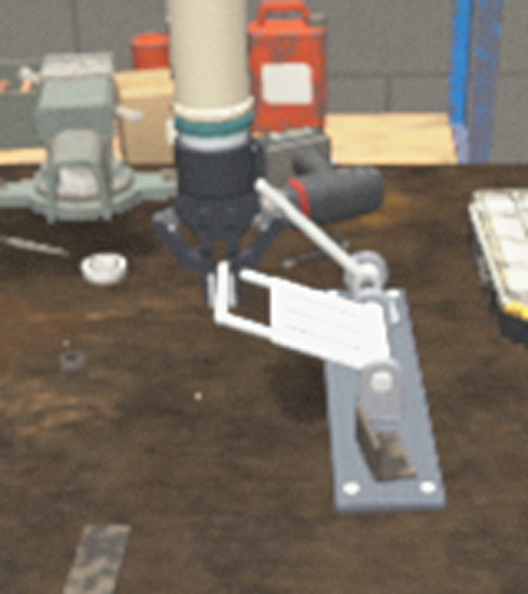

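The plate is following (bar at about (220,290) in the crop). Continuing along the arc.

Request:
drive_tool --motion "0 0 0 0 0.004 -0.009 0; 0 0 0 0 0.0046 -0.0088 0; 0 0 0 0 0.0051 -0.0085 0; 0 0 0 0 0.0056 -0.0081 0; 0 0 0 0 0.006 -0.0078 0; 0 0 0 0 0 0 0; 0 0 0 0 0 0 0"

```text
clock: 5.03
position: [0.5369, 0.0746, 0.1511]
ee_rot: [0.001, 0.691, 0.723, 0.001]
contact_force: [-2.0, -0.3, -7.9]
width: 0.0101
```

```bash
cat >> h.py <<'E'
ex=np.array([.9989,.0462,0])
def fit(cam,name,a,b,hw=1.2):
    cm=camera_model(cam); d=np.load('pics/%s.npy'%name); q0=np.array(a,float);q1=np.array(b,float)
    u=(q1-q0)/np.linalg.norm(q1-q0); v=np.array([-u[1],u[0]])
    S={tuple(np.round(q0+t*(q1-q0)+w*v).astype(int)) for t in np.linspace(0,1,150) for w in np.linspace(-hw,hw,2*int(hw)+5)}
    P=np.array([world(cm,d,*s) for s in S]); x=P@ex; z=P[:,2]; k=np.ones(len(x),bool)
    for _ in range(5):
        c=np.polyfit(x[k],z[k],1); r=z-np.polyval(c,x); k=abs(r)<2.5*r[k].std()+1e-4
    t=np.arctan(-c[0]); print(cam,name,len(x),k.sum(),'tilt %.4f std %.4f off %.4f'%(t,r[k].std(),(np.polyval(c,np.array([.6665,.0814,0])@ex)-.06)*np.cos(t)))
E
python3 - <<'E'
from h import *
np.set_printoptions(precision=4,suppress=True)
p,r,s=pose();print(p,s['width'],s['clock'],s['contact_force'])
snap('side','s4');snap('top','t4')
a=cv2.imread('pics/s4.png')[80:200,220:330]; a=cv2.resize(a,None,fx=4,fy=4,interpolation=cv2.INTER_CUBIC)
b=cv2.imread('pics/t4.png')[125:220,105:215]; b=cv2.resize(b,None,fx=3.2,fy=3.2,interpolation=cv2.INTER_CUBIC)
h=max(a.shape[0],b.shape[0]); c=np.zeros((h,a.shape[1]+b.shape[1],3),np.uint8); c[:a.shape[0],:a.shape[1]]=a; c[:b.shape[0],a.shape[1]:]=b
cv2.imwrite('pics/c4.png',c); print(a.shape,b.shape)
E
```

```text
[0.5369 0.0746 0.1511] 0.010143327440388176 5.025 [-1.9728 -0.3394 -7.875 ]
(480, 440, 3) (304, 352, 3)
```

View pics/c4.png

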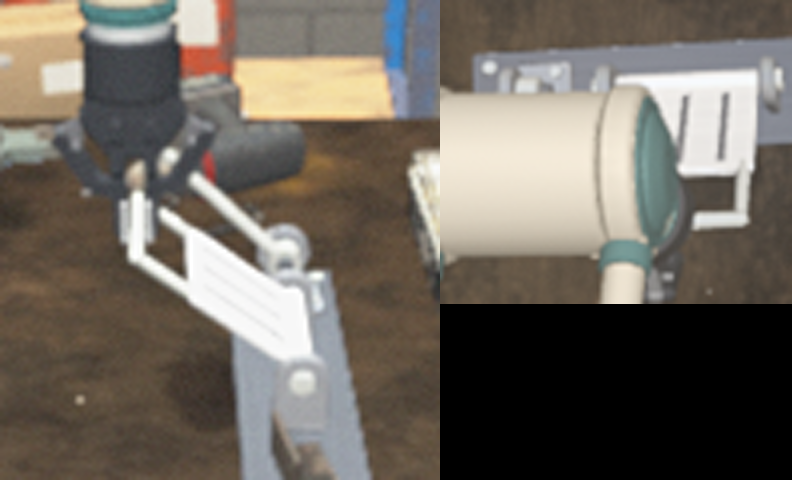

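Side crop: bar at (135,230), plate running from (190,265) to (300,320), gauge arm at (190,175)–(270,240), slightly steeper. In the top view the robot arm hides the gauge. I'll fit the plate's slope in the side view.

Run:
```python
from h import *
fit('side','side0',(261,117.5),(286,140))
fit('side','s4',(269,118+29),(294,160),4)
fit('side','s4',(269,145),(293,156),2)
fit('side','s4',(269,151),(293,165),2)
fit('side','s4',(269,125.5),(286,140),1)
fit('top','t4',(180,160),(184,148),2) ; fit('top','t4',(188,175),(189,150),2); fit('top','t4',(197,175),(198,150),3)
cm=camera_model('side');d=np.load('pics/s4.npy')
for q in ((254,140),(254,143),(253.5,137)): print(world(cm,d,*q))
```

```text
side side0 128 110 tilt 0.7736 std 0.0037 off 0.0044
side s4 272 249 tilt 0.6611 std 0.0011 off 0.0063
side s4 146 140 tilt 0.6595 std 0.0011 off 0.0064
side s4 151 146 tilt 0.6627 std 0.0011 off 0.0060
side s4 79 79 tilt 0.5908 std 0.0425 off -0.0015
top t4 73 72 tilt 0.5072 std 0.0027 off 0.0085
top t4 130 126 tilt 0.6612 std 0.0016 off 0.0046
top t4 184 176 tilt 0.6624 std 0.0015 off 0.0044
[0.54126264 0.03568451 0.16727776]
[0.54251982 0.01475016 0.16731768]
[0.53840634 0.05685194 0.16742744]
```

Request:
drive_tool --motion "0 0 0 0 0.006 -0.0074 0; 0 0 0 0 0.0065 -0.007 0; 0 0 0 0 0 0 0; 0 0 0 0 0 0 0"

```text
clock: 5.62
position: [0.5494, 0.0752, 0.1659]
ee_rot: [-0.0, 0.691, 0.723, -0.0]
contact_force: [-2.6, -1.0, -7.4]
width: 0.0101
```

Run:
```python
from h import *
p,r,s=pose();print(p,s['width'],s['clock'],s['contact_force'])
snap('side','s5');snap('top','t5')
a=cv2.imread('pics/s5.png')[80:200,220:330]; a=cv2.resize(a,None,fx=4,fy=4,interpolation=cv2.INTER_CUBIC)
b=cv2.imread('pics/t5.png')[125:220,105:215]; b=cv2.resize(b,None,fx=3.2,fy=3.2,interpolation=cv2.INTER_CUBIC)
c=np.zeros((480,792,3),np.uint8); c[:,:440]=a; c[:304,440:]=b; cv2.imwrite('pics/c5.png',c)
fit('side','s5',(271,145),(293,158.5),3)
fit('top','t5',(188,171),(189,150),2); fit('top','t5',(197,171),(198,150),3)
```

```text
[0.54935358 0.07516447 0.16587136] 0.010066776486553174 5.625 [-2.57500385 -0.98210364 -7.38495503]
side s5 197 184 tilt 0.7809 std 0.0010 off 0.0060
top t5 112 107 tilt 0.7738 std 0.0016 off 0.0046
top t5 154 144 tilt 0.7772 std 0.0013 off 0.0041
```

View pics/c5.png

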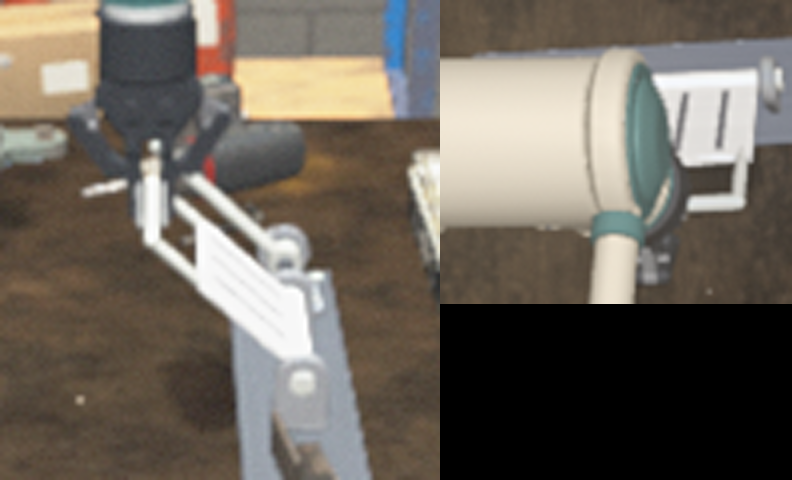

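The slopes match (about 0.777 against 0.779). I'll open gently and withdraw upward, then compare.

Request:
drive_tool --motion "0 0 0 0 0 0 30; 0 0 0 0 0 0 30; 0 0 0 0 0 0 30; 0 0 0 0 0 0 30; 0 0 0 0 0 -0.01 30; 0 0 0 0 0 -0.03 30; 0 0 0 0 0 -0.04 30; 0 0 0 0 0 -0.04 30; 0 0 0 0 0 0 30"

```text
clock: 6.85
position: [0.5546, 0.0754, 0.2967]
ee_rot: [0.007, 0.691, 0.722, 0.007]
contact_force: [0.4, 0.2, -1.2]
width: 0.0255
```

Run:
```python
from h import *
p,r,s=pose();print(p,s['width'],s['clock'],s['contact_force'])
snap('side','s6')
a=cv2.imread('pics/s6.png')[80:200,220:330]; a=cv2.resize(a,None,fx=4,fy=4,interpolation=cv2.INTER_CUBIC)
cv2.imwrite('pics/c6.png',a)
fit('side','s6',(271,145),(293,158.5),3)
```

```text
[0.55457322 0.07541659 0.29671517] 0.025527230652240742 6.85 [ 0.44097927  0.24023793 -1.23521249]
side s6 197 183 tilt 0.7789 std 0.0011 off 0.0062
```

View pics/c6.png

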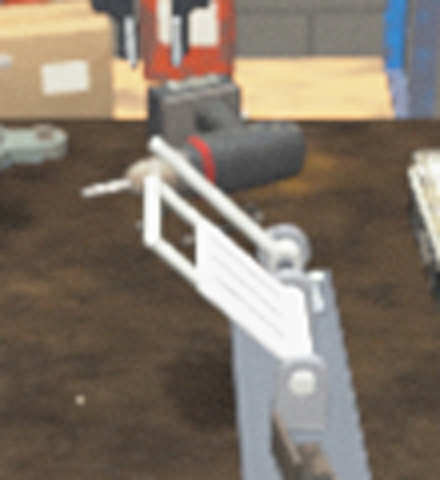

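Request:
drive_tool --motion "0 0 0 -0.03 -0.02 0 30; 0 0 0 -0.05 -0.02 0 30; 0 0 0 -0.05 -0.02 0 30; 0 0 0 -0.05 -0.02 0 30; 0 0 0 -0.05 -0.01 0 30; 0 0 0 -0.05 -0.01 0 30; 0 0 0 -0.05 0 0 30; 0 0 0 -0.03 0 0 30; 0 0 0 0 0 0 30"

```text
clock: 8.02
position: [0.462, -0.2965, 0.2805]
ee_rot: [-0.004, 0.691, 0.723, 0.003]
contact_force: [0.1, 0.3, 0.4]
width: 0.0255
```

Run:
```python
from h import *
p,r,s=pose();print(p,s['clock'],s['contact_force'])
snap('side','s7');snap('top','t7')
a=cv2.imread('pics/s7.png')[80:200,220:330]; a=cv2.resize(a,None,fx=4,fy=4,interpolation=cv2.INTER_CUBIC)
b=cv2.imread('pics/t7.png')[125:220,105:215]; b=cv2.resize(b,None,fx=3.2,fy=3.2,interpolation=cv2.INTER_CUBIC)
c=np.zeros((480,792,3),np.uint8); c[:,:440]=a; c[:304,440:]=b; cv2.imwrite('pics/c7.png',c)
for n in ('side0','s7'): fit('side',n,(261,117.5),(286,140))
for n in ('top0','t7'): fit('top',n,(132.5,158),(121.5,189))
fit('side','s7',(271,145),(293,158.5),3)
fit('top','t7',(175,171),(175,152),2);fit('top','t7',(184,171),(184,152),2); fit('top','t7',(192,171),(192,152),3)
```

```text
[ 0.4620345  -0.29652382  0.28052531] 8.025 [0.09440849 0.27880025 0.42886489]
side side0 128 110 tilt 0.7736 std 0.0037 off 0.0044
side s7 128 110 tilt 0.7758 std 0.0035 off 0.0042
top top0 124 123 tilt 0.7800 std 0.0012 off 0.0042
top t7 124 124 tilt 0.7819 std 0.0013 off 0.0039
side s7 197 188 tilt 0.7798 std 0.0011 off 0.0061
top t7 100 98 tilt 0.7726 std 0.0015 off 0.0045
top t7 100 99 tilt 0.7848 std 0.0014 off 0.0038
top t7 140 139 tilt 0.7828 std 0.0013 off 0.0041
```

View pics/c7.png

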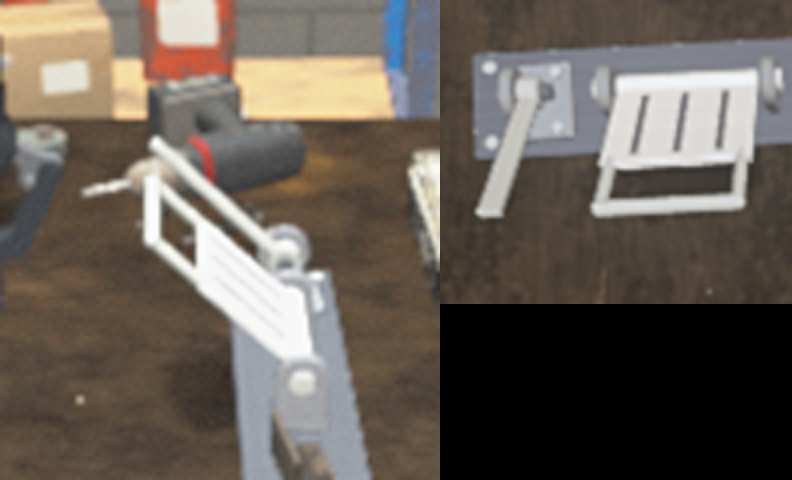

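View pics/t7.png

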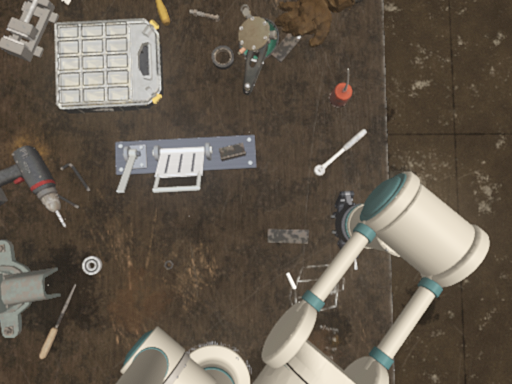

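The gauge arm and plate slopes agree within about 0.005 rad in both views. The gauge and the visible bystanders stand as before, and the robot is clear.

```bash
python3 -c "
from rig import *
print(sign_off())"
```

```text
the job is handed in; nothing more can be done
None
```

I raised the plate by its crossbar to match the gauge arm, opened the gripper, moved the arm clear and handed the job in at about 8 s of the 42 s allowed.

- **Slope match:** With the robot clear, the gauge arm read 0.776 rad (side camera) and 0.782 rad (top camera). The plate read 0.780 (side) and 0.773 to 0.785 (three strips in the top view), so they agree to about 0.005 rad.
- **Outlier:** The left-hand strip, 0.773, was the one reading that sat apart from the others.
- **Hinge holding:** The plate read 0.781 before release, 0.779 just after and 0.780 about 1.2 s later in the side view, so it stayed put.
- **Gauge setting:** It read 0.774 (side) and 0.780 (top) at the start, so the change is within measuring noise.
- **Loose things:** In the last top picture the two offcuts and the ratchet look unmoved. The arm hid most of the screwdriver in that picture, so I did not check it again after the move; the tool stayed well above it.
- **Disagreement during the lift:** Partway up, the plate was about 0.035 rad lower than the tool's travel implied. I put this down to slip in the grip or an error in my starting height, and set the final slope from the camera readings instead.

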